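# Sweep memory sticks into the tray's collecting strip

### The arm

A 6-joint arm with a two-finger parallel gripper is mounted at the origin on a cart in front of the work surface, level with it; the furniture and walls round the work are solid. World frame = base frame: x ahead of the robot, y to its left, z up, the work surface at z = 0. Lengths are in mm, angles in degrees, forces in N, time in s.
With the tool pointing down it reaches from about 400 to 825 mm from the base axis. Payload 7 kg.
Tool frame: the origin (TCP) lies on the centre line of the jaws, within the pads' length; the fingertips stand 19 mm ahead of it and the grasp point (between the pads) is the TCP; z points along the fingers, y is the line along which they close (so a half turn about z gives the same grasp; the last joint's range is limited). The gripper opens to 85 mm and grips with 20 to 120 N. Pads are 22 mm wide; open, the fingers measure 114 mm over their backs; the gripper's body (76 mm by 85 mm) begins 54 mm behind the grasp point. The pads swing forward as they close: fully open they stand 13 mm farther back than shut.
Start: joints at [91.794, 20.546, 0.682, 0, -70.136, -16.507], TCP at [171.451, 652.84, 250.302] pointing down, gripper open.
Joint ranges: [-176.03, 176.03], [-82.01, 121.73], [-58.28, 71.71], [-173.87, 95.51], [-174.79, -0.11], [-173.66, 173.66]. Speed limits (degrees/s): [136.94, 136.94, 172.46, 180, 180, 180].

### API

Orientations are given as [roll, pitch, yaw] about the fixed x, y, z axes, in that order (R = Rz(yaw) Ry(pitch) Rx(roll)).
In Python, from station import move_pose, line_to, set_joints, move_gripper, wait, ik, snapshot, camera_params, Unreachable, hand_in, current_time, current_joints, current_joint_vel, current_tau, current_eef_pos, current_tool_rot, current_contact_force, current_ft_torque, current_width, current_gripper_force gives the robot as it stands. The module is installed in compiled form; this text tells all that it offers. Calls block until the motion is done:
- move_pose(position, orientation): joint-space move of the TCP to a pose.
- line_to(position, speed=150, rotation=None): straight line of the TCP; rotation=None keeps the orientation; speed is the mean speed in mm/s.
- set_joints(angles): joint-space move.
- move_gripper(opening, f_grip=None): finger opening in mm; f_grip is the grip in N (None keeps the last); returns when the fingers have stopped.
- wait(seconds).
- ik(position, orientation): joint angles nearest the present ones, or None.
- snapshot(name): name is "scene" or "top"; returns (picture, depth): 480x640x3 uint8, red, green, blue; 480x640 float32, mm along the optical axis (not along the pixel's ray), 0 where there is no reading.
- camera_params(name): a dict with "fx", "fy", "cx", "cy" (pixels), "T" (4x4, takes a point from camera to world coordinates). Camera axes: x right, y up, looking along -z (the intrinsics and any distortion apply to the point x, -y, -z); pixel columns grow to the right and rows downward; lengths in mm; the calibration is good to about 2 mm. A picture is of the moment at which its call begins. camera_params takes no time and is no camera call.
A pose or a line that the arm cannot do raises Unreachable and nothing moves.
- hand_in(): hands the job in; it is judged then, once.
Readings, each from a call of its own:
- current_time(): time.
- current_joints(): joint angles.
- current_joint_vel(): joint speeds.
- current_tau(): joint torques, N m.
- current_eef_pos(): TCP position.
- current_tool_rot(): TCP orientation.
- current_contact_force(): force on the tool from outside, world axes, zero at the start.
- current_ft_torque(): the same for the moment, N m.
- current_width(): finger opening in mm.
- current_gripper_force(): force on a finger pad.
Only numpy, scipy, OpenCV 4.12 (cv2) and the standard library are available. Lean on these libraries where they do the work, as an engineer would, in place of code of your own. Each camera call takes 0.05 s, during which the arm holds its last target. There are 200 camera calls.

### The job

Three blue memory sticks lie on the white part of the sorting tray: with the fingertips, sweep each one gently across the tray floor, past the yellow line, so that all three end lying wholly on the dark strip along the tray's far wall. Only push them along the floor - do not pick up, squeeze or press hard on a stick - and leave the black loupe standing in the tray, and the jar and the hand stamp on the desk, where they are.

Things in the scene. Friction and masses are not known exactly. Their poses are not given: they have to be found in the camera images.
- tray: White sorting tray fixed to the desk, 230 x 290 mm (its x, y). Origin: on the desk surface; x points from the near rim to the far wall, y along the far wall, z up. Floor flat, 6 mm above the desk, x -100 to +120, y -140 to +140 mm; its part from x +50 to +120 mm is the dark strip. Rims 5 mm thick: near rim 12 mm above the desk, side and far walls 18 mm.
- border (a point): Middle of the dark strip's near border, just past the 3 mm yellow line (painted flat): tray x = 50 mm, y = 0, on the floor. The sticks and the loupe start in a row along the tray's y, in any order, about 62 mm apart, at tray x -30 to +5 mm, each with a free straight way along +x to the strip.
- strip (a point): Centre of the dark strip: tray x = 85 mm, y = 0, on the tray floor, 6 mm above the desk. The strip is flush with the floor and as long as the tray.
- stick_1: Blue memory stick with a small metal plug, 52 x 18 x 8 mm, 10 to 20 g, loose, slides freely when pushed. Origin: centre of its underside; x runs along its length towards the plug, z up. Starts lying flat on the tray floor, its length roughly along the strip (within about 20 degrees).
- stick_2: Blue memory stick with a small metal plug, 52 x 18 x 8 mm, 10 to 20 g, loose, slides freely when pushed. Origin: centre of its underside; x runs along its length towards the plug, z up. Starts lying flat on the tray floor, its length roughly along the strip (within about 20 degrees).
- stick_3: Blue memory stick with a small metal plug, 52 x 18 x 8 mm, 10 to 20 g, loose, slides freely when pushed. Origin: centre of its underside; x runs along its length towards the plug, z up. Starts lying flat on the tray floor, its length roughly along the strip (within about 20 degrees).
- stick_1_plug (a point): Middle of the plug end face of stick_1: 26 mm along the stick's x, 4 mm above its underside.
- stick_1_tail (a point): Middle of the other end face of stick_1: -26 mm along the stick's x, 4 mm above its underside.
- stick_2_plug (a point): Middle of the plug end face of stick_2: 26 mm along the stick's x, 4 mm above its underside.
- stick_2_tail (a point): Middle of the other end face of stick_2: -26 mm along the stick's x, 4 mm above its underside.
- stick_3_plug (a point): Middle of the plug end face of stick_3: 26 mm along the stick's x, 4 mm above its underside.
- stick_3_tail (a point): Middle of the other end face of stick_3: -26 mm along the stick's x, 4 mm above its underside.
- loupe: Black stand loupe, round, 38 mm wide, 41 mm high, loose, standing on the tray floor in the row with the sticks. Origin: centre of its underside. Leave it where it stands.
- jar: Small white jar, 38 mm wide, 67 mm high, loose on the desk to the left, beyond the printer. Origin: centre of its underside. Leave alone.
- stamp: Brown wooden hand stamp, 34 mm wide, 68 mm high, loose on the desk to the left, beyond the printer. Origin: centre of its underside. Leave alone.
There are look-alikes about, which are no part of the job. Leave any brown or purple look-alike of the stick_3 alone.

How it is judged:
By the outcome, as a careful person would: the job done as asked, in the order asked, and still so for the second after the job is handed in, with the robot touching nothing.
It also fails if it takes over 51 s, if anything falls off the work surface, if the arm or the gripper's body presses on something with over 40 N, if the wrist force passes 120 N, or if a joint passes its speed limit or range.

## Working session

There is one attempt and no reset: what is moved stays moved. The work goes in short steps, each a Python script; the robot and the scene stay as the last script left them, time stands still between calls to the robot, and variables do not carry over. Pictures are saved under pics/ and viewed, at most 10 in all, crops included, and the job is handed in when it is done.

```bash
mkdir -p pics; python3 - <<'E'
from station import *
import cv2,numpy as np
for n in("top","scene"):
    p,d=snapshot(n); cv2.imwrite(f"pics/{n}0.png",p[:,:,::-1]); np.save(f"{n}_d.npy",d)
    c=camera_params(n); print(n,{k:(np.round(v,3).tolist()) for k,v in c.items()})
print(current_time(),current_tool_rot())
E
```

```text
top {'fx': 448.414, 'fy': 448.414, 'cx': 326.467, 'cy': 240.33, 'T': [[0.027, 0.985, -0.168, 352.205], [-1.0, 0.025, -0.012, -25.705], [-0.008, 0.168, 0.986, 1146.454], [0.0, 0.0, 0.0, 1.0]]}
scene {'fx': 453.946, 'fy': 453.946, 'cx': 319.202, 'cy': 239.417, 'T': [[0.81, 0.334, -0.482, 75.103], [-0.587, 0.452, -0.672, -674.923], [-0.007, 0.827, 0.562, 595.769], [0.0, 0.0, 0.0, 1.0]]}
0.1 [ 1.79915899e+02 -7.83026033e-03 -1.47192990e+01]
```

View pics/top0.png

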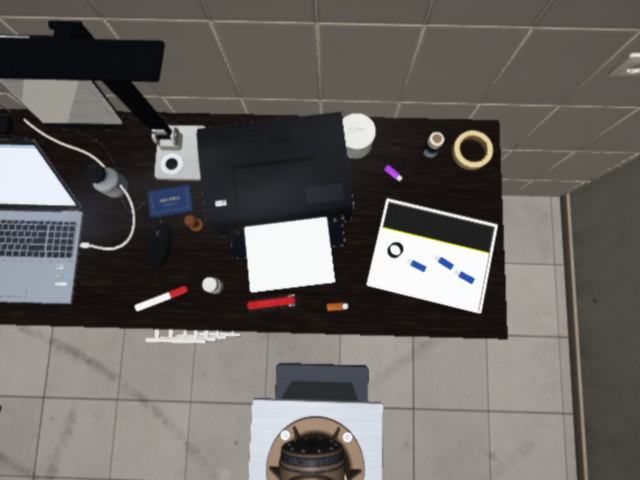

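View pics/scene0.png

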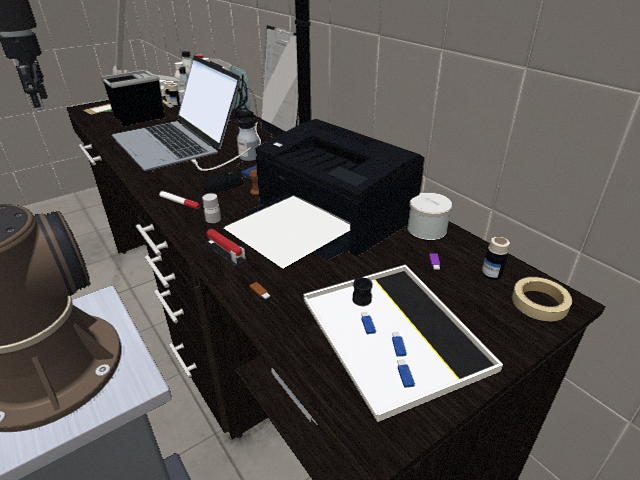

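The top view shows the three blue sticks at (418,266), (445,263) and (465,277), and the loupe at (396,250). The tray spans about (367..497, 200..312), with the dark strip on its upper side. In the scene view the purple and brown look-alikes lie outside the tray. Next I'll measure these.

```bash
cat > h.py <<'E'
import cv2,numpy as np
from station import *
def ray(n,uv,z):
    c=camera_params(n);T=np.array(c["T"])
    uv=np.atleast_2d(uv).astype(float)
    d=np.c_[(uv[:,0]-c["cx"])/c["fx"],-(uv[:,1]-c["cy"])/c["fy"],-np.ones(len(uv))]@T[:3,:3].T
    o=T[:3,3]; return o+d*((z-o[2])/d[:,2])[:,None]
def px(n,p):
    c=camera_params(n);T=np.array(c["T"]);q=(np.atleast_2d(p)-T[:3,3])@T[:3,:3]
    return np.c_[c["cx"]+c["fx"]*q[:,0]/-q[:,2],c["cy"]-c["fy"]*q[:,1]/-q[:,2]]
def mask(img,lo,hi):
    return cv2.inRange(cv2.cvtColor(img,cv2.COLOR_BGR2HSV),lo,hi)
def blobs(m,amin):
    k,l,s,c=cv2.connectedComponentsWithStats(m)
    return [np.argwhere(l==i)[:,::-1] for i in range(1,k) if s[i,4]>=amin]
def rect(n,b,z):
    P=ray(n,b,z)[:,:2].astype(np.float32); r=cv2.minAreaRect(P)
    B=cv2.boxPoints(r); e=[B[1]-B[0],B[2]-B[1]]; v=max(e,key=np.linalg.norm)
    return P.mean(0),sorted(r[1]),np.degrees(np.arctan2(v[1],v[0]))
E
python3 - <<'E'
from h import *
for n,box in(("top",(365,195,500,315)),("scene",(300,260,500,415))):
    im=cv2.imread(f"pics/{n}0.png"); roi=np.zeros(im.shape[:2],np.uint8);roi[box[1]:box[3],box[0]:box[2]]=255
    y=mask(im,(22,120,90),(38,255,255))&roi
    Y=ray(n,np.argwhere(y)[:,::-1],6)[:,:2]; c=Y.mean(0);v=np.linalg.svd(Y-c)[2][0]; s=(Y-c)@v
    print(n,"yellow",len(Y),c+v*(s.min()+s.max())/2,"len",np.ptp(s),"ang",np.degrees(np.arctan2(v[1],v[0])))
    for b in blobs(mask(im,(100,130,50),(125,255,255))&roi,20):
        print(" blue",len(b),b.mean(0),rect(n,b,14 if n=="top" else 11))
    w=mask(im,(0,0,150),(180,60,255))&roi
    w=max(blobs(w|mask(im,(22,120,90),(38,255,255))&roi,100),key=len)
    hull=cv2.convexHull(w.astype(np.int32)); q=cv2.approxPolyDP(hull,6,True)[:,0]
    print(" tray hull",q.tolist()); print(ray(n,q,18).round(1)[:,:2].tolist()); print(ray(n,q,12).round(1)[:,:2].tolist())
im=cv2.imread("pics/top0.png")[195:320,360:505]; cv2.imwrite("pics/t_crop.png",cv2.resize(im,None,fx=5,fy=4.8,interpolation=cv2.INTER_CUBIC))
E
```

```text
top yellow 156 [ 556.1233818  -291.53819875] len 275.27848127420395 ang -102.41694305994044
 blue 73 [445.47945205 262.94520548] (array([ 494.96817, -314.8655 ], dtype=float32), [12.969480514526367, 35.19480514526367], np.float32(56.77297))
 blue 70 [418.  265.5] (array([ 486.63443, -245.29108], dtype=float32), [11.537999153137207, 34.77657699584961], np.float32(64.37206))
 blue 76 [466.46052632 277.28947368] (array([ 459.95425, -366.98416], dtype=float32), [13.153952598571777, 35.34315872192383], np.float32(62.10702))
 tray hull [[497, 225], [480, 312], [367, 285], [387, 198]]
[[595.7, -447.2], [374.3, -397.1], [433.6, -116.5], [660.0, -165.6]]
[[597.0, -449.4], [374.4, -399.0], [434.1, -117.0], [661.6, -166.3]]
scene yellow 203 [ 557.1546405  -288.67214828] len 269.81225042363553 ang -102.47609540598677
 blue 44 [492.04545455 263.75      ] (array([ 816.9002 , -267.41916], dtype=float32), [13.995515823364258, 29.81780433654785], np.float32(-70.18369))
 blue 155 [367.86451613 324.33548387] (array([ 487.86563, -247.36224], dtype=float32), [16.402807235717773, 42.53532028198242], np.float32(64.292564))
 blue 179 [398.59217877 345.94413408] (array([ 496.22333, -317.10666], dtype=float32), [16.332664489746094, 41.18404769897461], np.float32(57.659393))
 blue 227 [405.3876652  375.48017621] (array([ 461.3074, -368.3924], dtype=float32), [16.754844665527344, 41.68131637573242], np.float32(61.052456))
 tray hull [[499, 370], [400, 412], [375, 414], [304, 294], [405, 265], [499, 361]]
[[583.8, -452.1], [403.7, -414.5], [372.3, -395.6], [437.5, -118.2], [658.9, -167.6], [599.3, -440.9]]
[[589.1, -449.8], [407.1, -411.8], [375.3, -392.7], [441.2, -112.5], [664.9, -162.4], [604.7, -438.4]]
```

View pics/t_crop.png

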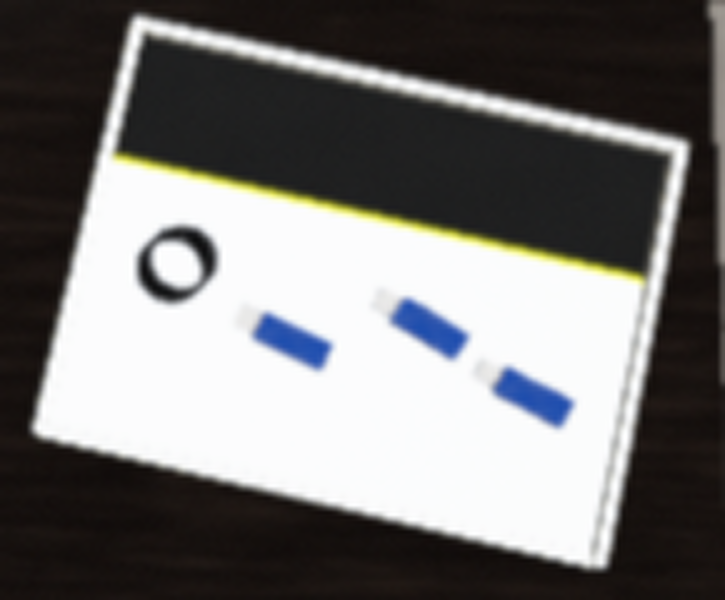

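```bash
cat >> h.py <<'E'
O=np.array([509.2,-279.6]);YAW=-12.44;a=np.radians(YAW)
U=np.array([np.cos(a),np.sin(a)]);V=np.array([-U[1],U[0]])
ORI=[180,0,YAW]
def W(x,y,z): return [*(O+x*U+y*V),z]
def tray(P): return np.c_[(P[:,:2]-O)@U,(P[:,:2]-O)@V]
E
python3 - <<'E'
from h import *
move_pose([150,490,290],[180,0,-14.7]); move_gripper(15)
move_pose(W(-62,33.6,150),ORI); print(current_time(),current_joints(),current_width())
line_to(W(-62,33.6,38),120)
wait(.2); f0=np.array(current_contact_force()); z=38
while z>21:
    z-=1.5; line_to(W(-62,33.6,z),20); f=np.array(current_contact_force())-f0
    print(z,f.round(1),np.round(current_eef_pos()[2],2))
    if abs(f[2])>4: break
line_to(W(-62,33.6,z+4),20)
p,d=snapshot("scene");cv2.imwrite("pics/s1.png",cv2.resize(p[230:430,290:510,::-1],None,fx=3,fy=3)); print(current_time())
E
```

```text
4.2917 [-5.05670083e+00  1.05277267e+01 -2.75325049e+01 -1.65128730e-03
 -5.19178697e+01  8.26691398e+01] 14.881446561240304
36.5 [-0.4  0.5  1.1] 36.56
35.0 [0.3 0.3 0.3] 34.86
33.5 [1.2 0.3 0.3] 33.35
32.0 [ 1.   1.4 -0.3] 31.87
30.5 [-0.3  0.3 -0.1] 30.39
29.0 [0.4 0.7 0.2] 28.88
27.5 [0.9 0.2 1.4] 27.41
26.0 [0.2 0.6 0.6] 25.88
24.5 [-1.7  3.2 10.4] 25.31
8.225
```

View pics/s1.png

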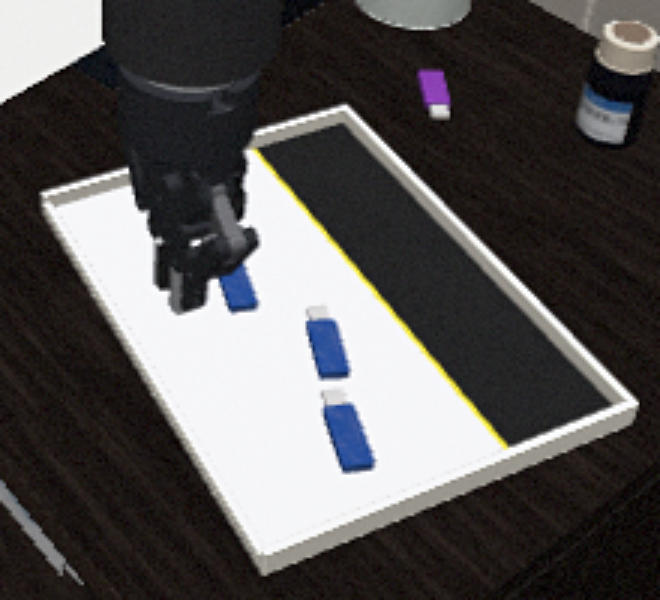

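The gripper stands behind the first stick with nothing touched, and the floor contact is at TCP z ≈ 25.3. I'll push this stick at z = 28 and then check it.

```bash
cat >> h.py <<'E'
def look(name):
    p,d=snapshot("top"); im=np.ascontiguousarray(p[:,:,::-1]); roi=np.zeros(im.shape[:2],np.uint8);roi[195:315,365:500]=255
    for b in blobs(mask(im,(100,130,40),(125,255,255))&roi,15):
        c,s,an=rect("top",b,14); print(" blue",len(b),tray(np.array([c])).round(1),np.round(s,1),"rel y",round(float(an)-YAW-90,1))
    cv2.imwrite(name,cv2.resize(im[195:320,360:505],None,fx=5,fy=4.8,interpolation=cv2.INTER_CUBIC))
def push(x0,y,x1=65,z=28):
    line_to(W(x0,y,z),60); line_to(W(x1-15,y,z),50); line_to(W(x1,y,z),20)
    print("f",np.round(current_contact_force(),1),np.round(current_eef_pos(),1),current_time())
    line_to(W(x1-12,y,z),40); line_to(W(x1-12,y,90),130)
E
python3 - <<'E'
from h import *
push(-62,33.6)
line_to(W(-45,33.6,150),200)
line_to(W(-62,-90.7,90),200)
look("pics/t2.png"); print(current_time())
E
```

```text
f [0.2 0.1 0. ] [ 579.8 -260.8   28. ] 11.7667
14.4583
```

View pics/t2.png

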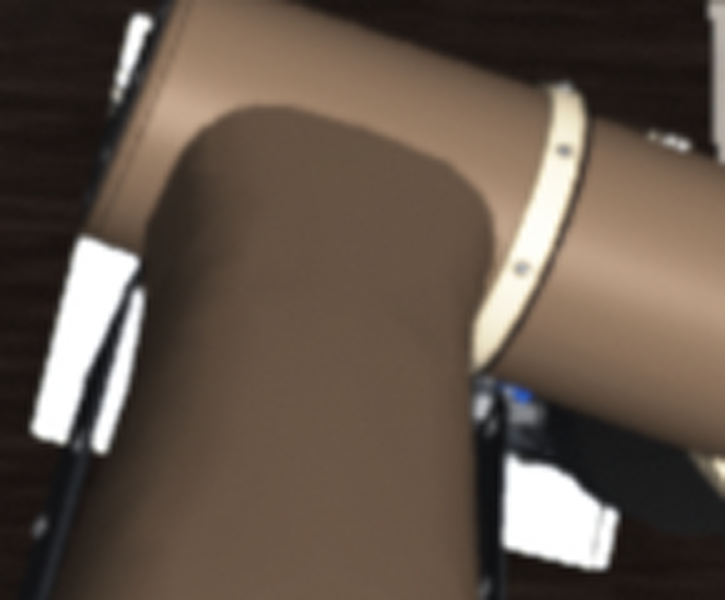

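The arm hides the tray from the top camera, so I'll use the scene camera from here.

```bash
cat >> h.py <<'E'
def look2(name):
    p,d=snapshot("scene"); im=np.ascontiguousarray(p[:,:,::-1]); roi=np.zeros(im.shape[:2],np.uint8);roi[265:415,300:500]=255
    for b in blobs(mask(im,(100,130,25),(125,255,255))&roi,15):
        c,s,an=rect("scene",b,11); print(" blue",len(b),b.mean(0).round(),tray(np.array([c])).round(1),np.round(s,1),"rel y",round(float(an)-YAW-90,1))
    cv2.imwrite(name,cv2.resize(im[230:430,290:510],None,fx=3,fy=3))
E
python3 - <<'E'
from h import *
look2("pics/s3.png"); print(current_time())
E
```

```text
blue 17 [495. 265.] [[299.8  71. ]] [ 3.5 18.9] rel y -114.0
 blue 144 [422. 308.] [[85.8 24.4]] [21.8 37.9] rel y -2.3
 blue 31 [403. 352.] [[ -5.7 -54.1]] [ 8.3 16.2] rel y -32.4
 blue 228 [405. 375.] [[-27.5 -96.8]] [17.1 41.6] rel y -17.6
14.5083
```

View pics/s3.png

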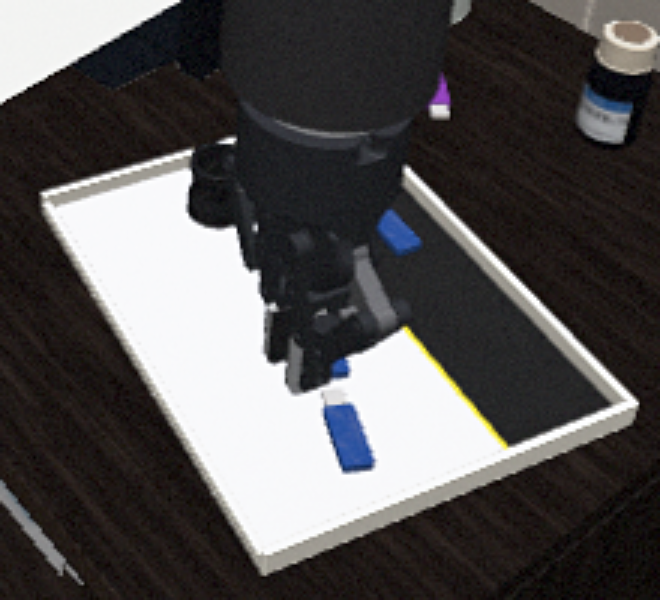

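Stick A now lies at tray x ≈ 85, squarely on the strip. I'll push the other two the same way.

```bash
python3 - <<'E'
from h import *
push(-62,-90.7)
line_to(W(-44,-90.7,90),200); line_to(W(-44,-32.9,60),150)
push(-44,-32.9)
line_to(W(0,0,250),200); move_pose([400,150,330],ORI)
print(current_time()); look("pics/t4.png"); look2("pics/s4.png")
E
```

```text
f [-0.6  0.3  0. ] [ 553.  -382.1   27.9] 18.9833
f [-0.1 -0.   0.3] [ 565.5 -325.7   27.9] 24.8917
28.625
 blue 135 [[83.1 29.3]] [22.5 40.7] rel y -0.5
 blue 134 [[ 83.1 -35.9]] [22.4 39.9] rel y -0.5
 blue 140 [[ 82.9 -94. ]] [22.4 40.7] rel y -0.5
 blue 17 [495. 265.] [[299.8  71. ]] [ 3.5 18.9] rel y -114.0
 blue 181 [420. 306.] [[84.9 28.3]] [22.4 43. ] rel y -0.1
 blue 214 [441. 329.] [[ 84.9 -36.6]] [22.4 42.9] rel y -0.5
 blue 257 [462. 353.] [[ 84.9 -94.8]] [22.6 42.9] rel y -0.1
```

View pics/s4.png

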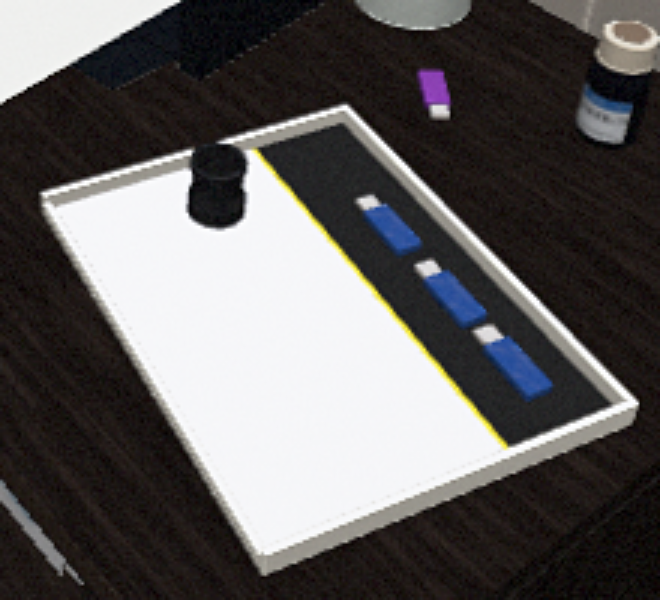

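View pics/t4.png

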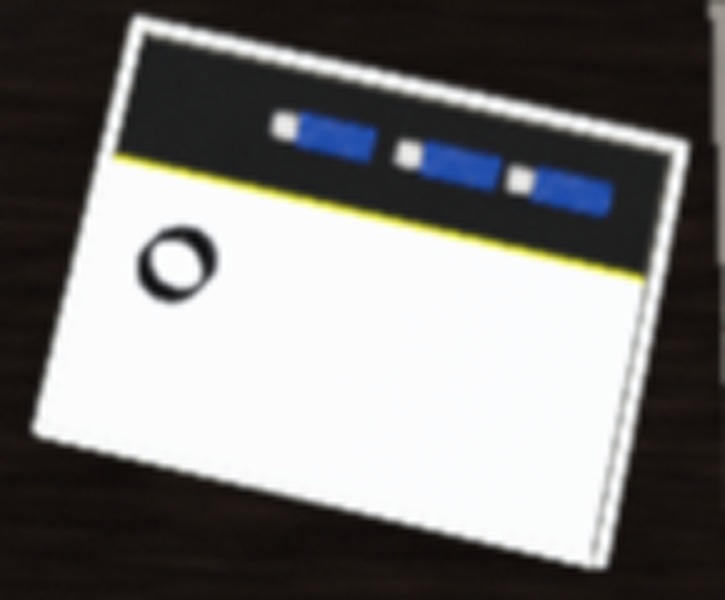

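Both views show all three sticks flat in the middle of the strip at tray x ≈ 84. The loupe is unmoved, at crop position (177,263) as before.

```bash
python3 -c "
from station import *
print(hand_in(),current_time())"
```

```text
the job is handed in; nothing more can be done
the job is handed in; nothing more can be done
```

All three blue sticks lie wholly on the dark strip, the loupe, jar and stamp were not touched, and I handed the job in at about 29 s of the 51 s allowed.

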